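# Turn the yellow sample leaf

## Robot

A 6-joint arm with a two-finger parallel gripper is mounted at the origin on the work surface. World frame = base frame: x ahead of the robot, y to its left, z up, the work surface at z = 0. Lengths are in m, angles in degrees, forces in N, time in s.
With the tool pointing down it reaches from about 0.375 to 0.9 m from the base axis. Payload 3.1 kg.
Tool frame: the origin (TCP) lies between the finger pads; the fingertips stand 22 mm ahead of it and the grasp point (between the pads) lies 3 mm ahead of it; y points along the fingers, x is the direction in which the jaws open and shut, and the axes are right-handed (so a half turn about y gives the same grasp; the last joint's range is limited). The gripper opens to 87 mm and grips with 3 to 60 N. Pads are 19 mm wide; open, the fingers measure 117 mm over their backs; the gripper's body (75 mm by 190 mm) begins 51 mm behind the grasp point.
Start: joints at [-87.176, 30.224, 82.088, -0, 67.689, -10.227], TCP at [0.141, -0.609, 0.245] pointing down, gripper open.
Joint ranges: [-176.69, 176.69], [-43.24, 126.21], [12.49, 139.97], [-82, 262], [0, 151.66], [-163.58, 163.58]. Speed limits (degrees/s): [159.86, 159.86, 180, 180, 180, 180].

## Interface

Orientations are given as a 3x3 rotation matrix whose columns are the frame's x, y, z axes.
In Python, from rig import bot, imaging, workorder gives the robot as it stands. The module is installed in compiled form; this text tells all that it offers.
- The arm moves only by the tool drive_tool, never from a script. Its argument "commands" is a list of rows, each an object of numbers: "dx", "dy", "dz": the shift along the tool's x, y, z normalised to -1 to 1, where 1 is 4 cm; "wx", "wy", "wz": the turn, a rotation vector about the tool's x, y, z normalised to -1 to 1, where 1 is pi/2 rad; "grip": the finger opening in mm, from 0 to 87. In form: [{"dx": .., "dy": .., "dz": .., "wx": .., "wy": .., "wz": .., "grip": ..}, ...]. A call has 1 to 8 rows; each row shifts and turns the commanded pose from where the row before left it, along the tool's axes as they then stand; what a row does not reach is not made up. A row lasts 1/8 s, in which the tool goes at most 62.5 mm and 10.7 degrees, less where a joint would pass 70% of its speed; a pose out of reach is approached as far as the arm can. A call with a number of a shift or a turn outside -1 to 1 is refused whole. A call with a gripper value outside its range is refused whole. The fingers move at their own pace and stop on an object; the grip force is fixed at half the most. Time passes only in rows, so rows that do not move let the fingers close. It gives the time, the measured TCP pose, the force and the opening at its end, in the units of the state.
- bot.read_state(): the state, without advancing time (a new reading comes with each control period).
- imaging.capture(name): name is "scene" or "top" or "wrist"; returns (picture, depth): 384x512x3 uint8, red, green, blue; 384x512 float32, m along the optical axis (not along the pixel's ray), 0 where there is no reading.
- imaging.get_calibration(name): a dict with "mtx" (3x3 intrinsics, pixels), "world_to_cam" (4x4, takes a point from world to camera coordinates). Camera axes: x right, y down, z forward; pixel columns grow to the right and rows downward; lengths in m; the calibration is good to about 2 mm. A picture is of the moment at which its call begins: read the wrist's pose just before it. get_calibration takes no time and is no camera call; for the wrist camera it gives the pose at the moment of the call.
- workorder.hand_in(): hands the job in, once; it reports no verdict.
The state is a dict: "time_s": time; "joint_positions": joint angles; "qvel": joint speeds; "tau": joint torques, N m; "position": TCP position; "tcp_rot": TCP orientation; "force": force on the tool from outside, world axes, zero at the start; "moment": the same for the moment, N m; "opening": opening from 0.0 (shut) to 1.0 (fully open).
Only numpy, scipy, OpenCV 4.12 (cv2) and the standard library are available. Lean on these libraries where they do the work, as an engineer would, in place of code of your own. Each camera call takes 0.05 s, during which the arm holds its last target. There are 200 camera calls.

## Task

On the parts counter stand two flip stands with stiff sample leaves, one yellow and one blue, both lying on the right-hand page as seen from the robot. With the fingertips push the yellow leaf up by its lip, over its spine and down until it lies flat on the left-hand page, so that the sheet under it is uncovered. Push gently, without pinching the leaf, slamming it, lifting or shoving the stand along, and leave the blue leaf and everything else on the counter alone.

Things in the scene. Friction and masses are not known exactly. Their poses are not given: they have to be found in the camera images.
- yellow_stand: Yellow flip stand, 1.8 kg, loose. Dark base plate 150 (x) x 200 (y) x 8 mm; two grey page blocks 134 (x) x 78 (y) mm, tops at z = 44 mm, centred at y = -49 (right page) and +49 mm (left page). Spine along x at y = 0 between them; steel cheeks at x = -69 and +69 mm rise to 56 mm. Origin: centre of the underside; x roughly away from the robot, y to the robot's left, z up.
- yellow_leaf (a joint): Hinge of the yellow leaf about the spine (axis at stand y = 0, z = 50 mm), rad. 0: flat on the right page (-y); 1.57: upright; 3.14: flat on the left page (+y); stops at 0 and 3.14. A stiff hinge (friction about 0.16 N m) holds the leaf wherever it is left; it may start slightly raised, up to 0.3.
- yellow_leaf_mid (a point): Middle of the yellow leaf, a rigid plate 124 mm along the spine, 5 mm thick, about 0.14 kg, reaching out to 105 mm from the hinge axis, which lies in its middle plane; this point is 55 mm from the axis. Lying flat it clears the page by 3 mm. Axes turn with the leaf: x along the spine, -y to the free edge, z out of the face that looks up while it lies right.
- yellow_lip: Yellow strip at the leaf's free edge, 70 mm along the spine, 26 long, 4 thick, bent 45 degrees outward and up while the leaf lies right (104 to 122 mm from the axis; outer edge 18 mm above the leaf's middle plane). Leaf and lip overhang block and base, so fingertips tilted 45 degrees reach under the lip. Origin: strip's centre; x along spine, -y to its outer edge, z normal.
- blue_stand: Bystander: the flip stand with the blue leaf, same shape, size and axes as the yellow one; to be left alone.
- blue_leaf (a joint): Hinge of the blue leaf, as for the yellow one; it starts from 0 to 0.3 and must stay as it is.
- bearing: Bystander: steel bearing ring lying flat, 52 mm across, 15 mm high. Origin: centre of underside.
- bearing_box: Bystander: small cardboard carton with a green band, 62 x 62 x 34 mm. Origin: centre of underside.
- tape: Bystander: orange roll of tape lying flat, 90 mm across, 24 mm high. Origin: centre of underside.
- spray_can: Bystander: red and white can standing, 56 mm across, 150 mm high. Origin: centre of underside.
- mug: Bystander: white mug, 80 mm across, 90 mm high, handle at its +y. Origin: centre of underside.
- filter_box: Bystander: white carton with a blue band, 75 x 75 x 85 mm. Origin: centre of underside.

How it is judged:
By the outcome, as a careful person would: the job done as asked, in the order asked, and still so for the second after the job is handed in, with the robot touching nothing.
It also fails if it takes over 43 s, if anything falls off the work surface, if the arm or the gripper's body presses on something with over 40 N, if the wrist force passes 120 N, or if a joint passes its speed limit or range.

## Working session

There is one attempt and no reset: what is moved stays moved. The work goes in short steps, Python scripts to look and compute and a tool call to move; the robot and the scene stay as the last step left them, time stands still between calls to the robot, and variables do not carry over. Pictures are saved under pics/ and viewed, on a budget of 10 in all, crops included, one or two more only if the job needs it, and the job is handed in when it is done.

Besides the shell and the picture viewer there is one more tool, called after "Request:" by a JSON object that holds its "op" and its "data", one argument or row to a line. drive_tool: Moves the arm, as the interface text tells. Its arguments: {"type":"object","properties":{"commands":{"type":"array"}},"required":["commands"]}

```bash
mkdir -p pics; cat > h.py <<'E'
import numpy as np, cv2
from rig import bot, imaging, workorder
def cap(n,name):
    c=imaging.get_calibration(n); p,d=imaging.capture(n)
    cv2.imwrite(f'pics/{name}.png',cv2.cvtColor(p,cv2.COLOR_RGB2BGR)); np.savez(f'pics/{name}.npz',p=p,d=d,K=c['mtx'],T=c['world_to_cam'])
    return p,d,c['mtx'],c['world_to_cam']
def cloud(d,K,T):
    v,u=np.mgrid[:d.shape[0],:d.shape[1]]
    P=np.stack([(u-K[0,2])/K[0,0]*d,(v-K[1,2])/K[1,1]*d,d],-1)
    return (P-T[:3,3])@T[:3,:3]
E
python3 - <<'E'
from h import *
ims=[]
for n in('top','scene'):
    p,d,K,T=cap(n,n+'0'); W=cloud(d,K,T); hsv=cv2.cvtColor(p,cv2.COLOR_RGB2HSV)
    for nm,lo,hi in(('yellow',(22,110,80),(34,255,255)),('blue',(95,110,50),(125,255,255))):
        m=cv2.inRange(hsv,lo,hi); 
        k,l,s,c=cv2.connectedComponentsWithStats(m)
        for i in range(1,k):
            if s[i,4]>60:
                q=W[(l==i)&(d>0)]
                print(n,nm,s[i],c[i].round(),q.min(0).round(3),q.max(0).round(3))
print(bot.read_state())
E
```

```text
top yellow [183 173  45  49 675] [206. 196.] [ 0.51   0.064 -0.002] [0.659 0.193 0.08 ]
top blue [ 348   65  102   76 5949] [398. 103.] [ 0.743 -0.634  0.027] [ 0.973 -0.316  0.06 ]
top blue [ 222   67   87   51 2050] [265.  92.] [ 0.825 -0.199 -0.003] [0.975 0.07  0.065]
top blue [305 185  50  50 697] [331. 208.] [ 0.462 -0.333 -0.003] [ 0.606 -0.171  0.103]
top blue [395 189  12  22  66] [400. 200.] [ 0.528 -0.478  0.036] [ 0.592 -0.444  0.062]
scene yellow [351  11  33  27 503] [369.  23.] [-1.49  -0.455 -0.311] [-0.101 -0.03   0.322]
scene yellow [273 192  39  36 367] [291. 210.] [0.509 0.064 0.005] [0.654 0.191 0.081]
scene blue [490   0  22  39 560] [504.  21.] [-1.223  0.341 -0.043] [-1.174  0.454  0.155]
scene blue [329  23  22  23 159] [339.  32.] [-1.494 -0.622 -0.387] [ 0.039 -0.043  0.343]
scene blue [  43   42   65   62 1032] [83. 68.] [ 0.449 -1.113  0.004] [ 0.533 -0.858  0.208]
scene blue [150 135  19   9  71] [159. 139.] [ 0.532 -0.483  0.03 ] [ 0.6   -0.448  0.056]
scene blue [193 141  35  29 247] [208. 156.] [ 0.467 -0.298  0.038] [ 0.611 -0.176  0.1  ]
scene blue 
[... 256 characters left out ...]
.21499044e+01, -2.57419505e-05,
        6.76879088e+01, -1.02284224e+01]), 'qvel': array([-0.055304  , -0.10736005, -0.1610588 , -0.07956366,  0.01901   ,
        0.07135618]), 'tau': array([-3.14332392e-04, -4.40985918e+01, -1.77151251e+01,  6.34734565e-02,
        5.34281856e-02, -4.29120325e-05]), 'position': array([ 0.14113802, -0.60822207,  0.24366654]), 'tcp_rot': array([[ 2.25843736e-01, -9.61041023e-05,  9.74163538e-01],
       [-9.74161667e-01,  1.93977960e-03,  2.25843493e-01],
       [-1.91136705e-03, -9.99998114e-01,  3.44466140e-04]]), 'force': array([-0.01740811,  0.40798764, -0.70221387]), 'moment': array([-0.01359084,  0.00370498,  0.0409824 ]), 'opening': 0.9973402927117503}
```

View pics/top0.png

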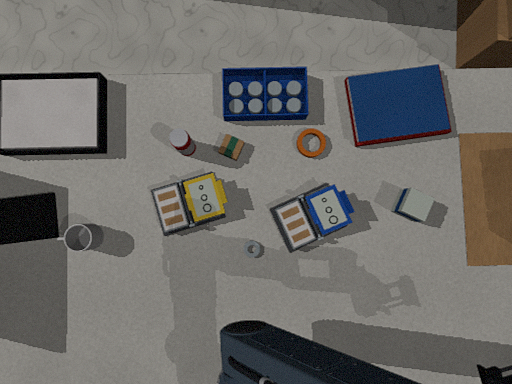

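View pics/scene0.png

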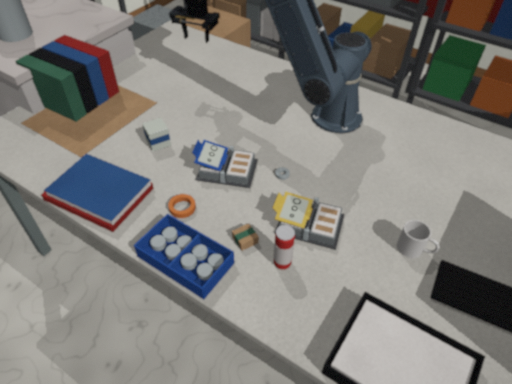

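The top view shows the yellow leaf at about (204,197) with its lip at about (222,190). The left page is at (170,206), and the blue stand is to the right at (311,216). The scene view agrees, with the yellow leaf at (293,209) and the can behind it at (284,245). Next I'll take a coarse pose from the depth.

```bash
cat > fit.py <<'E'
from h import *
def leaf(f,verbose=1,lo=(20,90,60)):
    z=np.load(f'pics/{f}.npz'); p,d,K,T=z['p'],z['d'],z['K'],z['T']
    W=cloud(d,K,T); hsv=cv2.cvtColor(p,cv2.COLOR_RGB2HSV)
    m=cv2.inRange(hsv,lo,(36,255,255))
    near=(abs(W[...,0]-.59)<.17)&(abs(W[...,1]-.14)<.2)&(d>0)
    m[~near]=0
    c=max(cv2.findContours(m,cv2.RETR_EXTERNAL,cv2.CHAIN_APPROX_NONE)[0],key=cv2.contourArea)
    fm=np.zeros_like(m); cv2.drawContours(fm,[c],-1,255,-1)
    return W,d,fm,m,near,K,T
if __name__=='__main__':
    for f in('top0','scene0'):
        W,d,fm,m,near,K,T=leaf(f)
        q=W[(cv2.erode(fm,np.ones((3,3)))>0)&(d>0)]
        med=np.median(q,0)
        A=np.c_[q[:,:2]-med[:2],np.ones(len(q))]
        k=np.ones(len(q),bool)
        for _ in range(8):
            s=np.linalg.lstsq(A[k],q[k,2],rcond=None)[0]; r=abs(A@s-q[:,2]); k=r<.006
        print(f,len(q),k.sum(),'plane',s.round(3),'med',med.round(3),'tilt',np.degrees(np.arctan(np.hypot(*s[:2]))).round(1),'dir',np.degrees(np.arctan2(s[1],s[0])).round(0))
        print('leaf rect',cv2.minAreaRect(q[k][:,:2].astype(np.float32)*1000))
        # whole stand: above 4 mm, near leaf
        st=near&(W[...,2]>.005)&(W[...,2]<.075)&(np.hypot(W[...,0]-med[0],W[...,1]-med[1]-.045)<.15)
        st=cv2.morphologyEx(st.astype(np.uint8),cv2.MORPH_OPEN,np.ones((3,3)))
        _,l,ss,_=cv2.connectedComponentsWithStats(st); st=l==l[fm>0][0] if 0 else l==1+np.argmax(ss[1:,4])
        print('stand rect',st.sum(),cv2.minAreaRect(W[st][:,:2].astype(np.float32)*1000))
E
python3 fit.py
```

```text
top0 1331 1268 plane [ 0.025 -0.086  0.057] med [0.581 0.129 0.057] tilt 5.1 dir -74.0
leaf rect ((580.832275390625, 130.58116149902344), (118.93733978271484, 105.99795532226562), 15.597805976867676)
stand rect 3094 ((568.69873046875, 180.01708984375), (149.31117248535156, 216.74874877929688), 15.499009132385254)
scene0 876 833 plane [ 0.027 -0.087  0.058] med [0.589 0.13  0.058] tilt 5.2 dir -73.0
leaf rect ((587.8902587890625, 126.51331329345703), (116.8496322631836, 113.8946304321289), 15.346762657165527)
stand rect 2535 ((562.0773315429688, 172.93511962890625), (172.12908935546875, 217.05670166015625), 15.475200653076172)
```

```bash
cat > plan.py <<'E'
from h import *
from scipy.spatial.transform import Rotation as R, Slerp
O=np.array([.5665,.188,0]); YAW=np.radians(15.6); W=.0095; L=.014
def axes(): 
    c,s=np.cos(YAW),np.sin(YAW); return np.array([c,s,0]),np.array([-s,c,0]),np.array([0,0,1.])
def loc(r,h,th):   # leaf frame -> world at x'=0
    x,y,z=axes(); return O+y*-(r*np.cos(th)-h*np.sin(th))+z*(.05+r*np.sin(th)+h*np.cos(th))
def rot(psi):      # psi=0: 45 deg tilt, 45: pointing down
    x,y,z=axes(); a=np.radians(45+psi); d=y*np.cos(a)-z*np.sin(a); return np.c_[x,d,np.cross(x,d)]
def pose(th,psi,L=L,gap=0,back=0,r=None):   # degrees; front tip edge on corner+L, or on face at r
    th=np.radians(th); Rm=rot(psi); d,n=Rm[:,1],Rm[:,2]
    E=loc(.1043,-.0025,th)+L*d if r is None else loc(r,-.0025,th)
    return E-(W+gap)*n-(back+.022)*d,Rm
def rows(targets,ns,grip=0,start=None):
    s=bot.read_state(); p,Rm=start or (s['position'],s['tcp_rot'])
    p=np.array(p);Rm=R.from_matrix(Rm).as_matrix(); out=[]
    for (q,Q),n in zip(targets,ns):
        sl=Slerp([0,1],R.from_matrix([Rm,Q])); p0=p.copy()
        for i in range(1,n+1):
            g=p0+(q-p0)*i/n; G=sl(i/n).as_matrix()
            t=np.round(Rm.T@(g-p)/.04,2); w=np.round(R.from_matrix(Rm.T@G).as_rotvec()/(np.pi/2),3)
            out.append('{"dx":%g,"dy":%g,"dz":%g,"wx":%g,"wy":%g,"wz":%g,"grip":%g}'%(*t,*w,grip))
            p=p+Rm@t*.04; Rm=Rm@R.from_rotvec(w*np.pi/2).as_matrix()
    for i in range(0,len(out),8): print('['+',\n'.join(out[i:i+8])+']')
    print('end',p.round(4))
def st():
    s=bot.read_state(); print(s['time_s'],s['position'].round(4),s['force'].round(1),s['joint_positions'].round(0)); return s
E
python3 - <<'E'
from plan import *
t=pose(5,0,gap=.02,back=.16); print(t)
rows([t],[24])
E
```

```text
(array([ 0.63205582, -0.04679456,  0.15453415]), array([[ 0.96316257, -0.19015503, -0.19015503],
       [ 0.26891982,  0.68105878,  0.68105878],
       [ 0.        , -0.70710678,  0.70710678]]))
[{"dx":-0.45,"dy":0.09,"dz":0.63,"wx":0.016,"wy":-0.04,"wz":0.017,"grip":0},
{"dx":-0.41,"dy":0.13,"dz":0.66,"wx":0.016,"wy":-0.041,"wz":0.016,"grip":0},
{"dx":-0.37,"dy":0.14,"dz":0.67,"wx":0.016,"wy":-0.04,"wz":0.017,"grip":0},
{"dx":-0.32,"dy":0.18,"dz":0.7,"wx":0.016,"wy":-0.041,"wz":0.017,"grip":0},
{"dx":-0.26,"dy":0.2,"dz":0.7,"wx":0.016,"wy":-0.04,"wz":0.017,"grip":0},
{"dx":-0.22,"dy":0.22,"dz":0.72,"wx":0.016,"wy":-0.041,"wz":0.016,"grip":0},
{"dx":-0.16,"dy":0.25,"dz":0.72,"wx":0.016,"wy":-0.04,"wz":0.017,"grip":0},
{"dx":-0.12,"dy":0.27,"dz":0.73,"wx":0.016,"wy":-0.04,"wz":0.017,"grip":0}]
[{"dx":-0.05,"dy":0.29,"dz":0.73,"wx":0.016,"wy":-0.041,"wz":0.016,"grip":0},
{"dx":-0.01,"dy":0.31,"dz":0.71,"wx":0.016,"wy":-0.04,"wz":0.017,"grip":0},
{"dx":0.05,"dy":0.32,"dz":0.71,"wx":0.016,"wy":-0.041,"wz":0.017,"grip":0},
{"dx":0.1,"dy":0.34,"dz":0.7,"wx":0.016,"wy":-0.04,"wz":0.017,"gri
[... 238 characters left out ...]
:0.31,"dy":0.38,"dz":0.61,"wx":0.015,"wy":-0.041,"wz":0.017,"grip":0}]
[{"dx":0.36,"dy":0.39,"dz":0.58,"wx":0.016,"wy":-0.04,"wz":0.016,"grip":0},
{"dx":0.4,"dy":0.4,"dz":0.54,"wx":0.016,"wy":-0.041,"wz":0.017,"grip":0},
{"dx":0.44,"dy":0.39,"dz":0.51,"wx":0.016,"wy":-0.04,"wz":0.017,"grip":0},
{"dx":0.49,"dy":0.4,"dz":0.46,"wx":0.016,"wy":-0.04,"wz":0.016,"grip":0},
{"dx":0.53,"dy":0.4,"dz":0.43,"wx":0.016,"wy":-0.041,"wz":0.017,"grip":0},
{"dx":0.56,"dy":0.39,"dz":0.38,"wx":0.016,"wy":-0.04,"wz":0.017,"grip":0},
{"dx":0.59,"dy":0.38,"dz":0.33,"wx":0.016,"wy":-0.041,"wz":0.016,"grip":0},
{"dx":0.62,"dy":0.38,"dz":0.29,"wx":0.016,"wy":-0.04,"wz":0.017,"grip":0}]
end [ 0.6319 -0.0467  0.1546]
```

Request:
{"op": "drive_tool", "data": {
  "commands": [
    {"dx": -0.45,"dy": 0.09,"dz": 0.63,"wx": 0.016,"wy": -0.04,"wz": 0.017,"grip": 0},
    {"dx": -0.41,"dy": 0.13,"dz": 0.66,"wx": 0.016,"wy": -0.041,"wz": 0.016,"grip": 0},
    {"dx": -0.37,"dy": 0.14,"dz": 0.67,"wx": 0.016,"wy": -0.04,"wz": 0.017,"grip": 0},
    {"dx": -0.32,"dy": 0.18,"dz": 0.7,"wx": 0.016,"wy": -0.041,"wz": 0.017,"grip": 0},
    {"dx": -0.26,"dy": 0.2,"dz": 0.7,"wx": 0.016,"wy": -0.04,"wz": 0.017,"grip": 0},
    {"dx": -0.22,"dy": 0.22,"dz": 0.72,"wx": 0.016,"wy": -0.041,"wz": 0.016,"grip": 0},
    {"dx": -0.16,"dy": 0.25,"dz": 0.72,"wx": 0.016,"wy": -0.04,"wz": 0.017,"grip": 0},
    {"dx": -0.12,"dy": 0.27,"dz": 0.73,"wx": 0.016,"wy": -0.04,"wz": 0.017,"grip": 0}
  ]
}}

```text
time_s: 1.1
position: [0.3058, -0.4203, 0.2142]
tcp_rot: [[0.682, 0.078, 0.727], [-0.716, 0.275, 0.642], [-0.15, -0.958, 0.243]]
force: [0.7, -0.1, -0.6]
opening: 0.169
```

Request:
{"op": "drive_tool", "data": {
  "commands": [
    {"dx": -0.05,"dy": 0.29,"dz": 0.73,"wx": 0.016,"wy": -0.041,"wz": 0.016,"grip": 0},
    {"dx": -0.01,"dy": 0.31,"dz": 0.71,"wx": 0.016,"wy": -0.04,"wz": 0.017,"grip": 0},
    {"dx": 0.05,"dy": 0.32,"dz": 0.71,"wx": 0.016,"wy": -0.041,"wz": 0.017,"grip": 0},
    {"dx": 0.1,"dy": 0.34,"dz": 0.7,"wx": 0.016,"wy": -0.04,"wz": 0.017,"grip": 0},
    {"dx": 0.16,"dy": 0.36,"dz": 0.68,"wx": 0.016,"wy": -0.04,"wz": 0.016,"grip": 0},
    {"dx": 0.21,"dy": 0.37,"dz": 0.66,"wx": 0.016,"wy": -0.041,"wz": 0.017,"grip": 0},
    {"dx": 0.25,"dy": 0.38,"dz": 0.63,"wx": 0.016,"wy": -0.04,"wz": 0.017,"grip": 0},
    {"dx": 0.31,"dy": 0.38,"dz": 0.61,"wx": 0.015,"wy": -0.041,"wz": 0.017,"grip": 0}
  ]
}}

```text
time_s: 2.1
position: [0.4692, -0.2332, 0.1842]
tcp_rot: [[0.957, 0.005, 0.289], [-0.248, 0.528, 0.812], [-0.149, -0.849, 0.507]]
force: [-0.0, -0.1, -0.9]
opening: 0.006
```

Tracking is exact.

Request:
{"op": "drive_tool", "data": {
  "commands": [
    {"dx": 0.36,"dy": 0.39,"dz": 0.58,"wx": 0.016,"wy": -0.04,"wz": 0.016,"grip": 0},
    {"dx": 0.4,"dy": 0.4,"dz": 0.54,"wx": 0.016,"wy": -0.041,"wz": 0.017,"grip": 0},
    {"dx": 0.44,"dy": 0.39,"dz": 0.51,"wx": 0.016,"wy": -0.04,"wz": 0.017,"grip": 0},
    {"dx": 0.49,"dy": 0.4,"dz": 0.46,"wx": 0.016,"wy": -0.04,"wz": 0.016,"grip": 0},
    {"dx": 0.53,"dy": 0.4,"dz": 0.43,"wx": 0.016,"wy": -0.041,"wz": 0.017,"grip": 0},
    {"dx": 0.56,"dy": 0.39,"dz": 0.38,"wx": 0.016,"wy": -0.04,"wz": 0.017,"grip": 0},
    {"dx": 0.59,"dy": 0.38,"dz": 0.33,"wx": 0.016,"wy": -0.041,"wz": 0.016,"grip": 0},
    {"dx": 0.62,"dy": 0.38,"dz": 0.29,"wx": 0.016,"wy": -0.04,"wz": 0.017,"grip": 0}
  ]
}}

```text
time_s: 3.1
position: [0.6325, -0.0459, 0.154]
tcp_rot: [[0.962, -0.192, -0.193], [0.272, 0.68, 0.681], [0.001, -0.708, 0.707]]
force: [0.3, 0.5, -0.2]
opening: 0.008
```

```bash
python3 - <<'E'
from plan import *
import fit
st(); p,d,K,T=cap('wrist','w1'); st()
W,d,fm,m,near,K,T=fit.leaf('w1')
x,y,z=axes()
q=W[(m>0)&(d>0)]-O; l=np.c_[q@x,q@y,q[:,2]]*1000
print(len(l),l.min(0).round(),l.max(0).round(), np.percentile(l,[2,50,98],0).round(1))
E
```

```text
3.1 [ 0.6325 -0.0459  0.154 ] [ 0.3  0.5 -0.2] [-28.  49.  72.  31.  92. -52.]
3.15 [ 0.6347 -0.0426  0.1533] [ 3.1  1.6 -0.3] [-28.  49.  72.  31.  92. -52.]
3334 [ -67. -267.   -0.] [147.   8. 227.] [[ -61.9 -124.5   42.9]
 [   0.6  -88.1   58.3]
 [  64.    -6.4   77.8]]
```

View pics/w1.png

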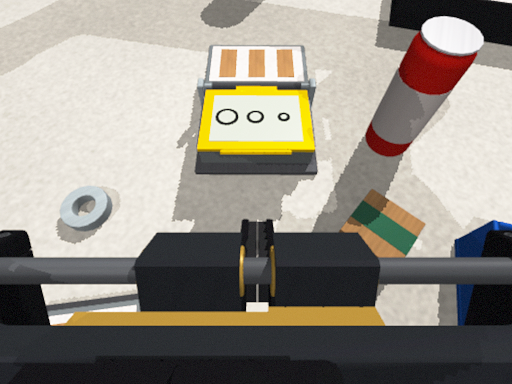

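The wrist view shows the leaf centred at about (256,120), its lip edge-on at (256,152), and the closed fingers at (257,250), in line with the lip. I'll refine hinge, tilt and x offset from this depth.

```bash
python3 - <<'E'
from plan import *
import fit
W_,d,fm,m,near,K,T=fit.leaf('w1'); x,y,z=axes()
Q=W_-O; Q=np.stack([Q@x,Q@y,Q[...,2]],-1)*1000
s=(cv2.erode(fm,np.ones((5,5)))>0)&(d>0)
l=Q[s]; l=l[(l[:,1]>-95)&(l[:,1]<-15)&(l[:,2]<75)]
c=np.linalg.lstsq(np.c_[l[:,1],l[:,0],np.ones(len(l))],l[:,2],rcond=None)[0]
print('plane z=a*y+b*x+c',c.round(3),'theta',np.degrees(np.arctan(-c[0])).round(2),'hinge y for z=52.5:',((52.5-c[2])/c[0]).round(1))
for u in(225,256,287):
    print(u,[(v,*Q[v,u].round(0)) for v in range(40,180,3) if d[v,u]>0])
mm=np.argwhere(m>0)
for v in(100,120,140,152): 
    us=mm[mm[:,0]==v][:,1]; us=us[(us>180)&(us<330)]; print(v,us.min(),us.max(),Q[v,us.min()+1].round(1),Q[v,us.max()-1].round(1))
print(cv2.minAreaRect(np.argwhere(m[90:147,180:330]>0)[:,::-1].astype(np.int32)))
E
```

```text
plane z=a*y+b*x+c [-8.3000e-02 -1.0000e-03  5.2233e+01] theta 4.73 hinge y for z=52.5: -3.2
225 [(40, np.float64(-53.0), np.float64(157.0), np.float64(0.0)), (43, np.float64(-53.0), np.float64(150.0), np.float64(-0.0)), (46, np.float64(-45.0), np.float64(81.0), np.float64(44.0)), (49, np.float64(-44.0), np.float64(74.0), np.float64(45.0)), (52, np.float64(-44.0), np.float64(68.0), np.float64(44.0)), (55, np.float64(-43.0), np.float64(61.0), np.float64(45.0)), (58, np.float64(-43.0), np.float64(55.0), np.float64(45.0)), (61, np.float64(-43.0), np.float64(50.0), np.float64(44.0)), (64, np.float64(-43.0), np.float64(43.0), np.float64(45.0)), (67, np.float64(-42.0), np.float64(36.0), np.float64(45.0)), (70, np.float64(-42.0), np.float64(33.0), np.float64(44.0)), (73, np.float64(-42.0), np.float64(26.0), np.float64(44.0)), (76, np.float64(-41.0), np.float64(20.0), np.float64(45.0)), (79, np.float64(-41.0), np.float64(15.0), np.float64(44.0)), (82, np.float64(-39.0), np.float64(-0.0), np.float64(53.0)), (85, np.float64(-39.0), np.float64(-6.0), np.float64(53.0)), (88, np.float64(-39.0), np
[... 7248 characters left out ...]
np.float64(22.0)), (160, np.float64(37.0), np.float64(-91.0), np.float64(16.0)), (163, np.float64(37.0), np.float64(-92.0), np.float64(10.0)), (166, np.float64(37.0), np.float64(-94.0), np.float64(8.0)), (169, np.float64(37.0), np.float64(-98.0), np.float64(7.0)), (172, np.float64(37.0), np.float64(-102.0), np.float64(7.0)), (175, np.float64(38.0), np.float64(-103.0), np.float64(1.0)), (178, np.float64(37.0), np.float64(-107.0), np.float64(0.0))]
100 204 308 [-61.1 -32.2  54.8] [ 59.7 -31.2  54.1]
120 201 311 [-61.1 -65.6  57.7] [ 59.9 -64.7  57.2]
140 198 313 [-61.2 -95.2  59.9] [ 59.3 -94.   59. ]
152 220 312 [ -34.1 -123.2   77.7] [  57.7 -107.2   55.6]
((75.5, 28.0), (56.0, 117.0), 90.0)
```

```bash
sed -i 's/^O=.*; YAW/O=np.array([.5672,.1856,0]); YAW/' plan.py; python3 - <<'E'
from plan import *
s=st(); start=([.6319,-.0467,.1546],s['tcp_rot'])
rows([pose(5,0,gap=.012,back=.06),pose(5,0,gap=.012)],[3,3],start=start)
E
```

```text
3.15 [ 0.6347 -0.0426  0.1533] [ 3.1  1.6 -0.3] [-28.  49.  72.  31.  92. -52.]
[{"dx":0,"dy":0.82,"dz":0.05,"wx":-0,"wy":0.002,"wz":-0,"grip":0},
{"dx":0.01,"dy":0.82,"dz":0.05,"wx":-0,"wy":0.001,"wz":-0.001,"grip":0},
{"dx":-0,"dy":0.81,"dz":0.05,"wx":-0,"wy":0.002,"wz":-0,"grip":0},
{"dx":-0,"dy":0.5,"dz":-0,"wx":-0,"wy":-0,"wz":-0,"grip":0},
{"dx":-0,"dy":0.5,"dz":-0,"wx":-0,"wy":-0,"wz":-0,"grip":0},
{"dx":-0,"dy":0.5,"dz":-0,"wx":-0,"wy":-0,"wz":-0,"grip":0}]
end [0.6009 0.0651 0.0472]
```

Request:
{"op": "drive_tool", "data": {
  "commands": [
    {"dx": 0,"dy": 0.82,"dz": 0.05,"grip": 0,"wx": 0,"wy": 0.002,"wz": 0},
    {"dx": 0,"dy": 0.82,"dz": 0.05,"grip": 0,"wx": 0,"wy": 0.002,"wz": 0},
    {"dx": 0,"dy": 0.8,"dz": 0.05,"grip": 0,"wx": 0,"wy": 0,"wz": 0},
    {"dx": 0,"dy": 0,"dz": 0,"wx": 0,"wy": 0,"wz": 0,"grip": 0},
    {"dx": 0,"dy": 0,"dz": 0,"wx": 0,"wy": 0,"wz": 0,"grip": 0}
  ]
}}

```text
time_s: 3.78
position: [0.6131, 0.0224, 0.09]
tcp_rot: [[0.964, -0.189, -0.185], [0.265, 0.679, 0.685], [-0.003, -0.709, 0.705]]
force: [-0.2, -0.5, -0.4]
opening: -0.001
```

```bash
python3 - <<'E'
from plan import *
s=st(); print(pose(5,0,gap=.012,back=.06))
rows([pose(5,0,gap=.012)],[4])
E
```

```text
3.775 [0.6131 0.0224 0.09  ] [-0.2 -0.5 -0.4] [-24.  52.  80.  34.  82. -54.]
(array([0.61221907, 0.02435979, 0.08948032]), array([[ 0.96316257, -0.19015503, -0.19015503],
       [ 0.26891982,  0.68105878,  0.68105878],
       [ 0.        , -0.70710678,  0.70710678]]))
[{"dx":-0,"dy":0.39,"dz":0.01,"wx":0,"wy":-0.001,"wz":0,"grip":0},
{"dx":-0.01,"dy":0.38,"dz":0.01,"wx":0.001,"wy":-0.001,"wz":0,"grip":0},
{"dx":0,"dy":0.39,"dz":0,"wx":0,"wy":-0.001,"wz":0,"grip":0},
{"dx":-0,"dy":0.39,"dz":0.01,"wx":0.001,"wy":-0.001,"wz":0,"grip":0}]
end [0.6008 0.0653 0.0469]
```

Request:
{"op": "drive_tool", "data": {
  "commands": [
    {"dx": 0,"dy": 0.39,"dz": 0.01,"wx": 0,"wy": -0.001,"wz": 0,"grip": 0},
    {"dx": 0,"dy": 0.39,"dz": 0.01,"wx": 0,"wy": -0.001,"wz": 0,"grip": 0},
    {"dx": 0,"dy": 0.39,"dz": 0,"wx": 0,"wy": -0.001,"wz": 0,"grip": 0},
    {"dx": 0,"dy": 0.39,"dz": 0.01,"wx": 0.001,"wy": -0.001,"wz": 0,"grip": 0},
    {"dx": 0,"dy": 0,"dz": 0,"wx": 0,"wy": 0,"wz": 0,"grip": 0},
    {"dx": 0,"dy": 0,"dz": 0,"wx": 0,"wy": 0,"wz": 0,"grip": 0}
  ]
}}

```text
time_s: 4.53
position: [0.6005, 0.0661, 0.0461]
tcp_rot: [[0.963, -0.19, -0.19], [0.269, 0.68, 0.682], [-0.0, -0.708, 0.707]]
force: [0.0, 0.5, -0.5]
opening: 0.006
```

```bash
python3 - <<'E'
from plan import *
s=st(); cap('wrist','w2')
tg=[];
for th in range(3,48,3): tg.append(pose(5+th,min(45,th/2)))
print('contact'); rows([pose(5,0,gap=.002)]+tg[:7],[1]*8)
E
```

```text
4.525 [0.6005 0.0661 0.0461] [ 0.   0.5 -0.5] [-21.  55.  83.  36.  76. -56.]
contact
[{"dx":-0,"dy":-0.02,"dz":0.25,"wx":0.001,"wy":-0,"wz":0,"grip":0},
{"dx":-0,"dy":-0.1,"dz":0.16,"wx":-0.017,"wy":-0,"wz":0,"grip":0},
{"dx":-0,"dy":-0.09,"dz":0.11,"wx":-0.017,"wy":-0,"wz":0,"grip":0},
{"dx":-0,"dy":-0.09,"dz":0.12,"wx":-0.016,"wy":-0,"wz":0,"grip":0},
{"dx":-0,"dy":-0.08,"dz":0.11,"wx":-0.017,"wy":-0,"wz":0,"grip":0},
{"dx":-0,"dy":-0.08,"dz":0.12,"wx":-0.017,"wy":-0,"wz":0,"grip":0},
{"dx":-0,"dy":-0.08,"dz":0.12,"wx":-0.016,"wy":-0,"wz":0,"grip":0},
{"dx":-0,"dy":-0.08,"dz":0.13,"wx":-0.017,"wy":-0,"wz":0,"grip":0}]
end [0.5961 0.0825 0.0948]
```

View pics/w2.png

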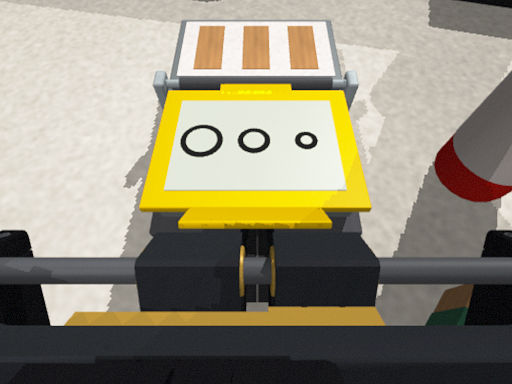

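The fingertips are centred just under the lip (lip at (256,218), fingers at (257,250)) and there is no contact force. I'll start pushing.

Request:
{"op": "drive_tool", "data": {
  "commands": [
    {"dx": 0,"dy": -0.02,"dz": 0.25,"wx": 0,"wy": 0,"wz": 0,"grip": 0},
    {"dx": 0,"dy": -0.1,"dz": 0.16,"wx": -0.017,"wy": 0,"wz": 0,"grip": 0},
    {"dx": 0,"dy": -0.09,"dz": 0.11,"wx": -0.017,"wy": 0,"wz": 0,"grip": 0},
    {"dx": 0,"dy": -0.09,"dz": 0.12,"wx": -0.017,"wy": 0,"wz": 0,"grip": 0},
    {"dx": 0,"dy": -0.08,"dz": 0.12,"wx": -0.017,"wy": 0,"wz": 0,"grip": 0},
    {"dx": 0,"dy": -0.08,"dz": 0.12,"wx": -0.017,"wy": 0,"wz": 0,"grip": 0},
    {"dx": 0,"dy": -0.08,"dz": 0.12,"wx": -0.017,"wy": 0,"wz": 0,"grip": 0},
    {"dx": 0,"dy": -0.08,"dz": 0.13,"wx": -0.017,"wy": 0,"wz": 0,"grip": 0}
  ]
}}

```text
time_s: 5.58
position: [0.5962, 0.0819, 0.0958]
tcp_rot: [[0.963, -0.149, -0.223], [0.269, 0.539, 0.798], [0.001, -0.829, 0.559]]
force: [0.8, -5.8, -0.1]
opening: 0.01
```

```bash
cat >> plan.py <<'E'
def leaftheta(name,cam='wrist'):
    import fit
    cap(cam,name); W_,d,fm,m,near,K,T=fit.leaf(name); x,y,z=axes(); Q=W_-O; Q=np.stack([Q@x,Q@y,Q[...,2]],-1)*1000
    l=Q[(cv2.erode(fm,np.ones((5,5)))>0)&(d>0)&(Q[...,2]>30)]
    print('yellow med',np.median(l,0).round(1),len(l)); a=np.degrees(np.arctan2(l[:,2]-50,-l[:,1])); print('theta pct',np.percentile(a,[10,30,50,70,90]).round(1))
E
python3 - <<'E'
from plan import *
s=st(); leaftheta('w3')
print('psi',45-0,np.degrees(np.arctan2(-s['tcp_rot'][2,1],np.hypot(*s['tcp_rot'][:2,1])))-45)
start=([.5961,.0825,.0948],rot(10.6)); print('start delta',s['position']-start[0])
tg=[pose(5+th,th/2) for th in range(24,72,3)]
rows(tg,[1]*16,start=start)
E
```

```text
5.575 [0.5962 0.0819 0.0958] [ 0.8 -5.8 -0.1] [-16.  46.  87.  31.  69. -49.]
yellow med [ -0.9 -64.1  85.1] 19941
theta pct [27.9 28.4 29.  30.2 33.2]
psi 45 11.009461522088216
start delta [ 9.41498023e-05 -5.68152494e-04  1.04549682e-03]
[{"dx":-0,"dy":-0.07,"dz":0.12,"wx":-0.016,"wy":0,"wz":-0,"grip":0},
{"dx":-0,"dy":-0.07,"dz":0.13,"wx":-0.016,"wy":-0,"wz":0,"grip":0},
{"dx":-0,"dy":-0.07,"dz":0.12,"wx":-0.017,"wy":-0,"wz":0,"grip":0},
{"dx":-0,"dy":-0.06,"dz":0.13,"wx":-0.017,"wy":0,"wz":0,"grip":0},
{"dx":-0,"dy":-0.06,"dz":0.13,"wx":-0.016,"wy":0,"wz":0,"grip":0},
{"dx":-0,"dy":-0.06,"dz":0.14,"wx":-0.017,"wy":-0,"wz":0,"grip":0},
{"dx":-0,"dy":-0.05,"dz":0.13,"wx":-0.017,"wy":0,"wz":0,"grip":0},
{"dx":-0,"dy":-0.05,"dz":0.13,"wx":-0.016,"wy":-0,"wz":0,"grip":0}]
[{"dx":-0,"dy":-0.05,"dz":0.14,"wx":-0.017,"wy":-0,"wz":-0,"grip":0},
{"dx":-0,"dy":-0.05,"dz":0.14,"wx":-0.017,"wy":0,"wz":0,"grip":0},
{"dx":-0,"dy":-0.04,"dz":0.13,"wx":-0.016,"wy":0,"wz":0,"grip":0},
{"dx":-0,"dy":-0.03,"dz":0.14,"wx":-0.017,"wy":0,"wz":0,"grip":0},
{"dx":-0,"dy":-0.03,"dz":0.14,"wx":-0.017,"wy":-0,"wz":0,"grip":0},
{"dx":-0,"dy":-0.03,"dz":0.14,"wx":-0.016,"wy":-0,"wz":0,"grip":0},
{"dx":-0,"dy":-0.03,"dz":0.14,"wx":-0.017,"wy":0,"wz":0,"grip":0},
{"dx":-0,"dy":-0.02,"dz":0.14,"wx":-0.017,"wy":0,"wz":0,"grip":0}]
end [0.5786 0.1452 0.1556]
```

Request:
{"op": "drive_tool", "data": {
  "commands": [
    {"dx": 0,"dy": 0,"dz": 0,"wx": 0,"wy": 0,"wz": 0,"grip": 0},
    {"dx": 0,"dy": 0,"dz": 0,"wx": 0,"wy": 0,"wz": 0,"grip": 0}
  ]
}}

```text
time_s: 5.88
position: [0.5954, 0.0837, 0.0951]
tcp_rot: [[0.963, -0.152, -0.221], [0.268, 0.543, 0.796], [-0.0, -0.826, 0.564]]
force: [1.4, -0.8, 0.5]
opening: 0.006
```

Request:
{"op": "drive_tool", "data": {
  "commands": [
    {"dx": 0,"dy": -0.07,"dz": 0.12,"wx": -0.016,"wy": 0,"wz": 0,"grip": 0},
    {"dx": 0,"dy": -0.07,"dz": 0.13,"wx": -0.017,"wy": 0,"wz": 0,"grip": 0},
    {"dx": 0,"dy": -0.07,"dz": 0.12,"wx": -0.017,"wy": 0,"wz": 0,"grip": 0},
    {"dx": 0,"dy": -0.06,"dz": 0.13,"wx": -0.017,"wy": 0,"wz": 0,"grip": 0}
  ]
}}

```text
time_s: 6.38
position: [0.5921, 0.0945, 0.115]
tcp_rot: [[0.963, -0.128, -0.237], [0.269, 0.454, 0.849], [-0.001, -0.882, 0.472]]
force: [0.2, -1.0, -1.7]
opening: 0.004
```

```bash
python3 - <<'E'
from plan import *
s=st(); leaftheta('w4')
z=np.load('pics/w4.npz'); Q=cloud(z['d'],z['K'],z['T'])-O; x,y,_=axes(); Q=np.stack([Q@x,Q@y,Q[...,2]],-1)*1000
pg=(abs(Q[...,2]-44.5)<2.5)&(Q[...,1]>0)&(abs(Q[...,0])<100)&(z['d']>0)
print('left page y range',np.percentile(Q[pg][:,1],[1,99]).round(1),'x',np.percentile(Q[pg][:,0],[1,99]).round(1))
z=np.load('pics/w2.npz'); Q=cloud(z['d'],z['K'],z['T'])-O;Q=np.stack([Q@x,Q@y,Q[...,2]],-1)*1000
pg=(abs(Q[...,2]-44.5)<2.5)&(Q[...,1]>0)&(abs(Q[...,0])<100)&(z['d']>0)
print('before',np.percentile(Q[pg][:,1],[1,99]).round(1),'x',np.percentile(Q[pg][:,0],[1,99]).round(1))
E
```

```text
6.375 [0.5921 0.0945 0.115 ] [ 0.2 -1.  -1.7] [-13.  43.  88.  27.  66. -44.]
yellow med [ -0.9 -55.9  99.2] 17536
theta pct [40.6 41.1 41.7 42.9 46.5]
left page y range [10.  85.6] x [-66.2  63.9]
before [13.5 86.9] x [-66.   63.7]
```

The forces are small and the stand hasn't moved; the leaf is at about 39°. I'll continue.

Request:
{"op": "drive_tool", "data": {
  "commands": [
    {"dx": 0,"dy": -0.06,"dz": 0.13,"wx": -0.017,"wy": 0,"wz": 0,"grip": 0},
    {"dx": 0,"dy": -0.06,"dz": 0.14,"wx": -0.017,"wy": 0,"wz": 0,"grip": 0},
    {"dx": 0,"dy": -0.05,"dz": 0.13,"wx": -0.017,"wy": 0,"wz": 0,"grip": 0},
    {"dx": 0,"dy": -0.05,"dz": 0.13,"wx": -0.016,"wy": 0,"wz": 0,"grip": 0},
    {"dx": 0,"dy": -0.05,"dz": 0.14,"wx": -0.017,"wy": 0,"wz": 0,"grip": 0},
    {"dx": 0,"dy": -0.05,"dz": 0.14,"wx": -0.017,"wy": 0,"wz": 0,"grip": 0},
    {"dx": 0,"dy": -0.04,"dz": 0.13,"wx": -0.016,"wy": 0,"wz": 0,"grip": 0},
    {"dx": 0,"dy": -0.03,"dz": 0.14,"wx": -0.017,"wy": 0,"wz": 0,"grip": 0}
  ]
}}

```text
time_s: 7.42
position: [0.5834, 0.1264, 0.1459]
tcp_rot: [[0.963, -0.075, -0.258], [0.269, 0.266, 0.926], [-0.001, -0.961, 0.277]]
force: [-0.4, -2.1, -0.6]
opening: 0.011
```

Request:
{"op": "drive_tool", "data": {
  "commands": [
    {"dx": 0,"dy": -0.03,"dz": 0.14,"wx": -0.017,"wy": 0,"wz": 0,"grip": 0},
    {"dx": 0,"dy": -0.03,"dz": 0.14,"wx": -0.016,"wy": 0,"wz": 0,"grip": 0},
    {"dx": 0,"dy": -0.03,"dz": 0.14,"wx": -0.017,"wy": 0,"wz": 0,"grip": 0},
    {"dx": 0,"dy": -0.02,"dz": 0.14,"wx": -0.017,"wy": 0,"wz": 0,"grip": 0},
    {"dx": 0,"dy": 0,"dz": 0,"wx": 0,"wy": 0,"wz": 0,"grip": 0}
  ]
}}

```text
time_s: 8.05
position: [0.5778, 0.1474, 0.1557]
tcp_rot: [[0.963, -0.047, -0.265], [0.27, 0.17, 0.948], [0.0, -0.984, 0.176]]
force: [-0.4, 0.8, -0.3]
opening: 0.003
```

```bash
python3 - <<'E'
from plan import *
s=st(); leaftheta('w5')
a=np.degrees(np.arctan2(-s['tcp_rot'][2,1],s['tcp_rot'][:,1]@axes()[1]))-45
print('psi',a,'target delta',(s['position']-pose(74,34.5)[0]).round(4), (s['tcp_rot'][:,0]).round(3))
tg=[pose(th,min(45,(th-5)/2)) for th in range(77,93,3)]+[pose(th,45,r=.0903) for th in range(95,145,3)]
start=(pose(74,34.5)[0],rot(34.5))
rows(tg,[1]*len(tg),start=start)
E
```

```text
8.05 [0.5778 0.1474 0.1557] [-0.4  0.8 -0.3] [ -1.  35.  91.  12.  58. -23.]
yellow med [ -1.1 -14.7 127.5] 10175
theta pct [77.2 77.9 78.8 80.4 83.5]
psi 34.845615925218794 target delta [-0.0007  0.0022 -0.    ] [0.963 0.27  0.   ]
[{"dx":-0,"dy":-0.02,"dz":0.14,"wx":-0.017,"wy":0,"wz":-0,"grip":0},
{"dx":-0,"dy":-0.01,"dz":0.14,"wx":-0.016,"wy":-0,"wz":-0,"grip":0},
{"dx":-0,"dy":-0.02,"dz":0.14,"wx":-0.017,"wy":-0,"wz":-0,"grip":0},
{"dx":-0,"dy":-0,"dz":0.15,"wx":-0.017,"wy":-0,"wz":0,"grip":0},
{"dx":-0,"dy":-0.01,"dz":0.14,"wx":-0.016,"wy":0,"wz":0,"grip":0},
{"dx":-0,"dy":-0,"dz":0.14,"wx":-0.017,"wy":0,"wz":-0,"grip":0},
{"dx":0,"dy":0,"dz":0.11,"wx":-0.017,"wy":0,"wz":0,"grip":0},
{"dx":0,"dy":0.01,"dz":0.12,"wx":0,"wy":-0,"wz":-0,"grip":0}]
[{"dx":-0,"dy":0.02,"dz":0.12,"wx":0,"wy":-0,"wz":-0,"grip":0},
{"dx":0,"dy":0.02,"dz":0.11,"wx":0,"wy":-0,"wz":-0,"grip":0},
{"dx":-0,"dy":0.03,"dz":0.12,"wx":0,"wy":-0,"wz":-0,"grip":0},
{"dx":-0,"dy":0.03,"dz":0.11,"wx":0,"wy":-0,"wz":-0,"grip":0},
{"dx":-0,"dy":0.04,"dz":0.11,"wx":0,"wy":-0,"wz":-0,"grip":0},
{"dx":-0,"dy":0.05,"dz":0.11,"wx":0,"wy":-0,"wz":-0,"grip":0},
{"dx":-0,"dy":0.05,"dz":0.11,"wx":0,"wy":-0,"wz":-0,"grip":0},
{"dx":-0,"dy":0.06,"dz":0.1,"wx":0,"wy":-0,"wz":-0,"grip":0}]
[{"dx":-0,"dy":0.06,"dz":0.1,"wx":0,"wy":-0,"wz":-0,"grip":0},
{"dx":-0,"dy":0.07,"dz":0.1,"wx":0,"wy":-0,"wz":-0,"grip":0},
{"dx":-0,"dy":0.07,"dz":0.09,"wx":0,"wy":-0,"wz":-0,"grip":0},
{"dx":-0,"dy":0.08,"dz":0.09,"wx":0,"wy":-0,"wz":-0,"grip":0},
{"dx":-0,"dy":0.08,"dz":0.09,"wx":0,"wy":-0,"wz":-0,"grip":0},
{"dx":-0,"dy":0.08,"dz":0.08,"wx":0,"wy":-0,"wz":-0,"grip":0},
{"dx":-0,"dy":0.1,"dz":0.07,"wx":0,"wy":-0,"wz":-0,"grip":0}]
end [0.5508 0.2444 0.1281]
```

Request:
{"op": "drive_tool", "data": {
  "commands": [
    {"dx": 0,"dy": -0.02,"dz": 0.14,"wx": -0.017,"wy": 0,"wz": 0,"grip": 0},
    {"dx": 0,"dy": -0.01,"dz": 0.14,"wx": -0.016,"wy": 0,"wz": 0,"grip": 0},
    {"dx": 0,"dy": -0.02,"dz": 0.14,"wx": -0.017,"wy": 0,"wz": 0,"grip": 0},
    {"dx": 0,"dy": 0,"dz": 0.15,"wx": -0.017,"wy": 0,"wz": 0,"grip": 0},
    {"dx": 0,"dy": -0.01,"dz": 0.14,"wx": -0.016,"wy": 0,"wz": 0,"grip": 0},
    {"dx": 0,"dy": 0,"dz": 0.14,"wx": -0.017,"wy": 0,"wz": 0,"grip": 0},
    {"dx": 0,"dy": 0,"dz": 0.11,"wx": -0.017,"wy": 0,"wz": 0,"grip": 0},
    {"dx": 0,"dy": 0.01,"dz": 0.12,"wx": 0,"wy": 0,"wz": 0,"grip": 0}
  ]
}}

```text
time_s: 9.1
position: [0.5665, 0.188, 0.1611]
tcp_rot: [[0.963, 0.002, -0.27], [0.27, -0.007, 0.963], [0.0, -1.0, -0.008]]
force: [1.1, -1.1, -0.4]
opening: 0.005
```

Request:
{"op": "drive_tool", "data": {
  "commands": [
    {"dx": 0,"dy": 0.02,"dz": 0.12,"wx": 0,"wy": 0,"wz": 0,"grip": 0},
    {"dx": 0,"dy": 0.02,"dz": 0.11,"wx": 0,"wy": 0,"wz": 0,"grip": 0},
    {"dx": 0,"dy": 0.03,"dz": 0.12,"wx": 0,"wy": 0,"wz": 0,"grip": 0},
    {"dx": 0,"dy": 0.03,"dz": 0.11,"wx": 0,"wy": 0,"wz": 0,"grip": 0},
    {"dx": 0,"dy": 0,"dz": 0,"wx": 0,"wy": 0,"wz": 0,"grip": 0}
  ]
}}

```text
time_s: 9.72
position: [0.5613, 0.2053, 0.1568]
tcp_rot: [[0.963, 0.001, -0.269], [0.269, -0.006, 0.963], [-0.001, -1.0, -0.006]]
force: [-0.2, -0.5, 0.2]
opening: 0.006
```

```bash
python3 - <<'E'
from plan import *
s=st(); leaftheta('w6'); cap('scene','s6')
print('target delta',(s['position']-pose(110,45,r=.0903)[0]).round(4), s['tcp_rot'].round(3).tolist())
z=np.load('pics/s6.npz')['p'][100:300,180:440]; cv2.imwrite('pics/s6c.png',cv2.resize(z[...,::-1],None,fx=3,fy=3))
E
```

```text
9.725 [0.5613 0.2053 0.1568] [-0.2 -0.5  0.2] [10. 34. 91. -0. 55. -6.]
yellow med [ -0.7  49.6 154.6] 5331
theta pct [111.5 113.4 115.4 117.1 118.6]
target delta [-0.0007  0.0014 -0.001 ] [[0.963, 0.001, -0.269], [0.269, -0.006, 0.963], [-0.001, -1.0, -0.006]]
```

View pics/s6c.png

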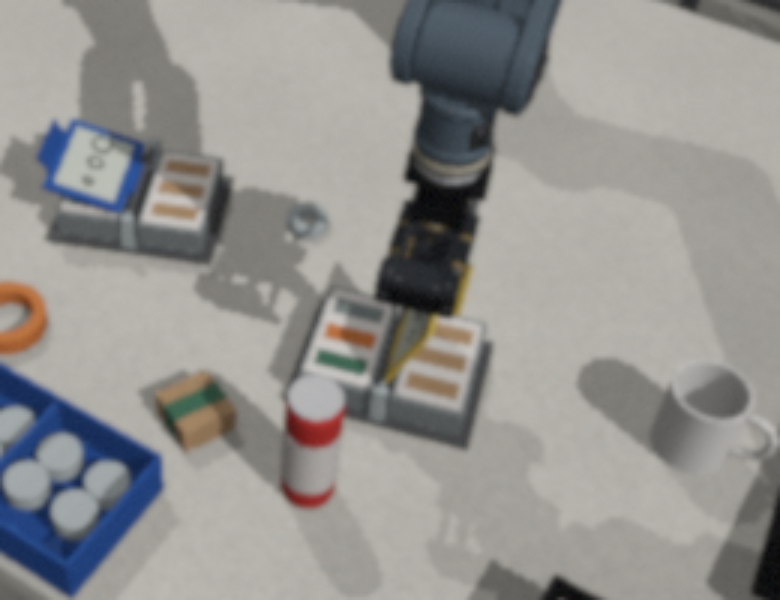

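The leaf is past vertical: the crop shows it at about (420,330), with the right sheet uncovered at (350,330). The can stands clear of the gripper and the blue stand is as it was. Next I'll plan the way down and check the can's clearance.

```bash
python3 - <<'E'
from plan import *
z=np.load('pics/top0.npz'); Q=cloud(z['d'],z['K'],z['T']); k=(Q[...,2]>.13)&(Q[...,2]<.165)&(abs(Q[...,0]-.7)<.2)&(abs(Q[...,1]-.2)<.15)
print('can',Q[k].min(0).round(3),Q[k].max(0).round(3))
tg=[pose(th,45,r=.0903) for th in list(range(113,177,3))+[177,179]]
rows(tg,[1]*len(tg),start=(pose(107,45,r=.0903)[0],rot(45)) if 0 else (pose(110,45,r=.0903)[0],rot(45)))
E
```

```text
can [0.715 0.163 0.13 ] [0.768 0.214 0.155]
[{"dx":-0,"dy":0.04,"dz":0.11,"wx":-0,"wy":-0,"wz":-0,"grip":0},
{"dx":0,"dy":0.05,"dz":0.11,"wx":-0,"wy":-0,"wz":-0,"grip":0},
{"dx":-0,"dy":0.05,"dz":0.11,"wx":-0,"wy":-0,"wz":-0,"grip":0},
{"dx":0,"dy":0.06,"dz":0.1,"wx":-0,"wy":-0,"wz":-0,"grip":0},
{"dx":0,"dy":0.06,"dz":0.1,"wx":-0,"wy":-0,"wz":-0,"grip":0},
{"dx":0,"dy":0.07,"dz":0.1,"wx":-0,"wy":-0,"wz":-0,"grip":0},
{"dx":0,"dy":0.07,"dz":0.09,"wx":-0,"wy":-0,"wz":-0,"grip":0},
{"dx":0,"dy":0.08,"dz":0.09,"wx":-0,"wy":-0,"wz":-0,"grip":0}]
[{"dx":0,"dy":0.08,"dz":0.09,"wx":-0,"wy":-0,"wz":-0,"grip":0},
{"dx":0,"dy":0.08,"dz":0.08,"wx":-0,"wy":-0,"wz":-0,"grip":0},
{"dx":0,"dy":0.09,"dz":0.07,"wx":-0,"wy":-0,"wz":-0,"grip":0},
{"dx":0,"dy":0.1,"dz":0.07,"wx":-0,"wy":-0,"wz":-0,"grip":0},
{"dx":0,"dy":0.1,"dz":0.07,"wx":-0,"wy":-0,"wz":-0,"grip":0},
{"dx":0,"dy":0.1,"dz":0.06,"wx":-0,"wy":-0,"wz":-0,"grip":0},
{"dx":0,"dy":0.1,"dz":0.06,"wx":-0,"wy":-0,"wz":-0,"grip":0},
{"dx":0,"dy":0.11,"dz":0.05,"wx":-0,"wy":-0,"wz":-0,"grip":0}]
[{"dx":0,"dy":0.11,"dz":0.04,"wx":-0,"wy":-0,"wz":-0,"grip":0},
{"dx":0,"dy":0.11,"dz":0.04,"wx":-0,"wy":-0,"wz":-0,"grip":0},
{"dx":0,"dy":0.11,"dz":0.03,"wx":-0,"wy":-0,"wz":-0,"grip":0},
{"dx":0,"dy":0.12,"dz":0.03,"wx":-0,"wy":-0,"wz":-0,"grip":0},
{"dx":0,"dy":0.12,"dz":0.02,"wx":-0,"wy":-0,"wz":-0,"grip":0},
{"dx":0,"dy":0.11,"dz":0.01,"wx":-0,"wy":-0,"wz":-0,"grip":0},
{"dx":0,"dy":0.04,"dz":0.01,"wx":-0,"wy":-0,"wz":-0,"grip":0},
{"dx":0,"dy":0.08,"dz":0,"wx":-0,"wy":-0,"wz":-0,"grip":0}]
end [0.5455 0.2633 0.0761]
```

Request:
{"op": "drive_tool", "data": {
  "commands": [
    {"dx": 0,"dy": 0.04,"dz": 0.11,"wx": 0,"wy": 0,"wz": 0,"grip": 0},
    {"dx": 0,"dy": 0.05,"dz": 0.11,"wx": 0,"wy": 0,"wz": 0,"grip": 0},
    {"dx": 0,"dy": 0.05,"dz": 0.11,"wx": 0,"wy": 0,"wz": 0,"grip": 0},
    {"dx": 0,"dy": 0.06,"dz": 0.1,"wx": 0,"wy": 0,"wz": 0,"grip": 0},
    {"dx": 0,"dy": 0.06,"dz": 0.1,"wx": 0,"wy": 0,"wz": 0,"grip": 0},
    {"dx": 0,"dy": 0.07,"dz": 0.1,"wx": 0,"wy": 0,"wz": 0,"grip": 0},
    {"dx": 0,"dy": 0.07,"dz": 0.09,"wx": 0,"wy": 0,"wz": 0,"grip": 0},
    {"dx": 0,"dy": 0.08,"dz": 0.09,"wx": 0,"wy": 0,"wz": 0,"grip": 0}
  ]
}}

```text
time_s: 10.82
position: [0.5528, 0.2361, 0.1373]
tcp_rot: [[0.963, 0.001, -0.269], [0.269, -0.007, 0.963], [-0.001, -1.0, -0.007]]
force: [-0.6, -1.8, 0.5]
opening: 0.001
```

Request:
{"op": "drive_tool", "data": {
  "commands": [
    {"dx": 0,"dy": 0.08,"dz": 0.09,"wx": 0,"wy": 0,"wz": 0,"grip": 0},
    {"dx": 0,"dy": 0.08,"dz": 0.08,"wx": 0,"wy": 0,"wz": 0,"grip": 0},
    {"dx": 0,"dy": 0.09,"dz": 0.07,"wx": 0,"wy": 0,"wz": 0,"grip": 0},
    {"dx": 0,"dy": 0.1,"dz": 0.07,"wx": 0,"wy": 0,"wz": 0,"grip": 0},
    {"dx": 0,"dy": 0.1,"dz": 0.07,"wx": 0,"wy": 0,"wz": 0,"grip": 0},
    {"dx": 0,"dy": 0.1,"dz": 0.06,"wx": 0,"wy": 0,"wz": 0,"grip": 0},
    {"dx": 0,"dy": 0.1,"dz": 0.06,"wx": 0,"wy": 0,"wz": 0,"grip": 0},
    {"dx": 0,"dy": 0.11,"dz": 0.05,"wx": 0,"wy": 0,"wz": 0,"grip": 0}
  ]
}}

```text
time_s: 11.82
position: [0.5471, 0.2571, 0.1067]
tcp_rot: [[0.963, 0.002, -0.269], [0.269, -0.007, 0.963], [-0.0, -1.0, -0.007]]
force: [-0.2, -0.8, 0.4]
opening: 0.006
```

Request:
{"op": "drive_tool", "data": {
  "commands": [
    {"dx": 0,"dy": 0.11,"dz": 0.04,"wx": 0,"wy": 0,"wz": 0,"grip": 0},
    {"dx": 0,"dy": 0.11,"dz": 0.04,"wx": 0,"wy": 0,"wz": 0,"grip": 0},
    {"dx": 0,"dy": 0.11,"dz": 0.03,"wx": 0,"wy": 0,"wz": 0,"grip": 0},
    {"dx": 0,"dy": 0.1,"dz": 0.03,"wx": 0,"wy": 0,"wz": 0,"grip": 0},
    {"dx": 0,"dy": 0.08,"dz": 0.02,"wx": 0,"wy": 0,"wz": 0,"grip": 0},
    {"dx": 0,"dy": 0,"dz": 0,"wx": 0,"wy": 0,"wz": 0,"grip": 0},
    {"dx": 0,"dy": 0,"dz": 0,"wx": 0,"wy": 0,"wz": 0,"grip": 0}
  ]
}}

```text
time_s: 12.7
position: [0.5452, 0.263, 0.0864]
tcp_rot: [[0.963, 0.001, -0.269], [0.269, -0.007, 0.963], [-0.001, -1.0, -0.007]]
force: [-0.9, -0.2, 0.8]
opening: 0.003
```

```bash
python3 - <<'E'
from plan import *
s=st(); leaftheta('w7'); leaftheta('t7','top')
print('end target delta',(s['position']-pose(180,45,r=.0903)[0]).round(4),s['tcp_rot'][:,1].round(3))
E
```

```text
12.7 [0.5452 0.263  0.0864] [-0.9 -0.2  0.8] [15. 41. 92. -1. 47.  0.]
yellow med [ -0.8 105.4  63.2] 7746
theta pct [171.2 171.6 172.5 175.5 178.4]
yellow med [-4.7 13.6 53. ] 27
theta pct [159.  162.8 165.5 172.5 175.9]
end target delta [-0.0003 -0.0004  0.0119] [ 0.001 -0.007 -1.   ]
```

Request:
{"op": "drive_tool", "data": {
  "commands": [
    {"dx": 0,"dy": 0.08,"dz": 0,"wx": 0,"wy": 0,"wz": 0,"grip": 0},
    {"dx": 0,"dy": 0.08,"dz": 0,"wx": 0,"wy": 0,"wz": 0,"grip": 0},
    {"dx": 0,"dy": 0.06,"dz": 0,"wx": 0,"wy": 0,"wz": 0,"grip": 0},
    {"dx": 0,"dy": 0.04,"dz": 0,"wx": 0,"wy": 0,"wz": 0,"grip": 0},
    {"dx": 0,"dy": 0,"dz": 0,"wx": 0,"wy": 0,"wz": 0,"grip": 0}
  ]
}}

```text
time_s: 13.42
position: [0.5452, 0.2627, 0.0758]
tcp_rot: [[0.963, 0.001, -0.269], [0.269, -0.007, 0.963], [-0.001, -1.0, -0.007]]
force: [-0.3, 0.0, -0.1]
opening: 0.007
```

Request:
{"op": "drive_tool", "data": {
  "commands": [
    {"dx": 0,"dy": 0.03,"dz": 0,"wx": 0,"wy": 0,"wz": 0,"grip": 0},
    {"dx": 0,"dy": 0.02,"dz": 0,"wx": 0,"wy": 0,"wz": 0,"grip": 0},
    {"dx": 0,"dy": 0,"dz": 0,"wx": 0,"wy": 0,"wz": 0,"grip": 0},
    {"dx": 0,"dy": 0,"dz": 0,"wx": 0,"wy": 0,"wz": 0,"grip": 0}
  ]
}}

```text
time_s: 13.92
position: [0.5452, 0.2628, 0.0749]
tcp_rot: [[0.963, 0.001, -0.269], [0.269, -0.007, 0.963], [-0.001, -1.0, -0.007]]
force: [-1.4, -0.5, 6.2]
opening: 0.009
```

The 6 N is above what hinge friction alone would give (about 2 N), so the leaf is on its stop. I'll lift off and check.

Request:
{"op": "drive_tool", "data": {
  "commands": [
    {"dx": 0,"dy": -0.1,"dz": 0,"wx": 0,"wy": 0,"wz": 0,"grip": 0},
    {"dx": 0,"dy": -0.5,"dz": 0,"wx": 0,"wy": 0,"wz": 0,"grip": 0},
    {"dx": 0,"dy": -0.9,"dz": 0,"wx": 0,"wy": 0,"wz": 0,"grip": 0},
    {"dx": 0,"dy": -0.9,"dz": 0,"wx": 0,"wy": 0,"wz": 0,"grip": 0},
    {"dx": 0,"dy": -0.9,"dz": -0.5,"wx": 0,"wy": 0,"wz": 0,"grip": 0},
    {"dx": 0,"dy": -0.5,"dz": -0.5,"wx": 0,"wy": 0,"wz": 0,"grip": 0},
    {"dx": 0,"dy": 0,"dz": 0,"wx": 0,"wy": 0,"wz": 0,"grip": 0},
    {"dx": 0,"dy": 0,"dz": 0,"wx": 0,"wy": 0,"wz": 0,"grip": 0}
  ]
}}

```text
time_s: 14.92
position: [0.555, 0.2256, 0.2253]
tcp_rot: [[0.963, -0.001, -0.268], [0.268, -0.007, 0.963], [-0.003, -1.0, -0.006]]
force: [-0.3, 0.2, 0.3]
opening: 0.003
```

```bash
python3 - <<'E'
from plan import *
st(); p,d,K,T=cap('wrist','w8'); cap('scene','s8'); cap('top','t8')
x,y,_=axes()
for n in('w8','s8'):
    z=np.load(f'pics/{n}.npz'); Q=cloud(z['d'],z['K'],z['T'])-O; Q=np.stack([Q@x,Q@y,Q[...,2]],-1)*1000
    b=(abs(Q[...,0])<50)&(Q[...,1]>20)&(Q[...,1]<100)&(Q[...,2]>35)&(Q[...,2]<75)&(z['d']>0); l=Q[b]
    if len(l)>50:
        c=np.linalg.lstsq(np.c_[l[:,1],l[:,0],np.ones(len(l))],l[:,2],rcond=None)[0]; print(n,len(l),'slope deg',np.degrees(np.arctan(c[0])).round(2),'z at y=55',(c[0]*55+c[2]).round(1))
    r=(abs(Q[...,2]-44.5)<2.5)&(Q[...,1]<-5)&(Q[...,1]>-110)&(abs(Q[...,0])<100)&(z['d']>0)
    if r.sum()>50: print('right page y',np.percentile(Q[r][:,1],[1,99]).round(1),'x',np.percentile(Q[r][:,0],[1,99]).round(1))
a,b=(np.load(f'pics/scene0.npz')),np.load('pics/s8.npz')
def blue(z):
    h=cv2.cvtColor(z['p'],cv2.COLOR_RGB2HSV)[125:185,180:262]; return cv2.inRange(h,(95,110,50),(125,255,255))>0
A,B=blue(a),blue(b); print('blue px',A.sum(),B.sum(),(A&B).sum(),np.argwhere(A).mean(0),np.argwhere(B).mean(0))
s=b['p'][100:300,180:440]; cv2.imwrite('pics/s8c.png',cv2.resize(s[...,::-1],None,fx=3,fy=3))
E
```

```text
14.925 [0.555  0.2256 0.2253] [-0.3  0.2  0.3] [12. 30. 87. -0. 64. -4.]
w8 6698 slope deg -0.25 z at y=55 53.4
right page y [-32.9 -10.3] x [-66.9  64. ]
s8 625 slope deg -0.21 z at y=55 53.5
right page y [-88.4 -12.1] x [-65.2  67.2]
blue px 247 260 243 [31.06882591 28.08502024] [30.35769231 28.31153846]
```

View pics/s8c.png

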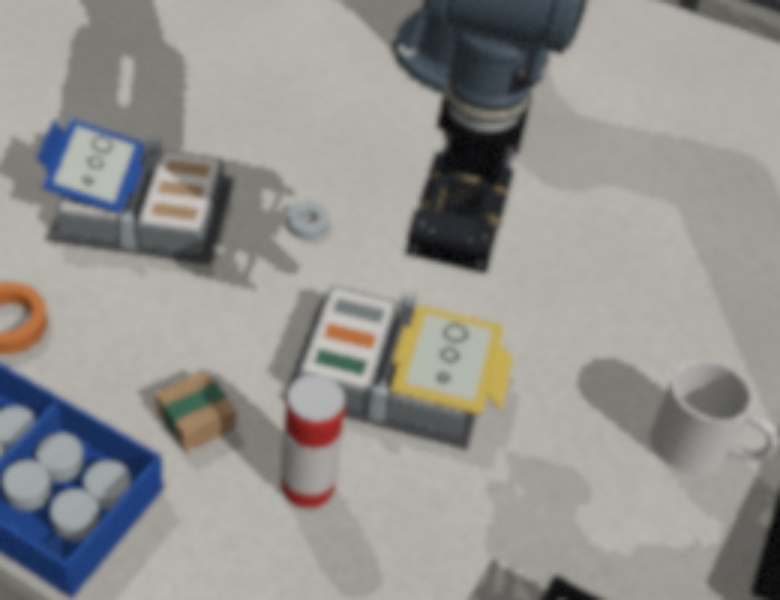

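View pics/w8.png

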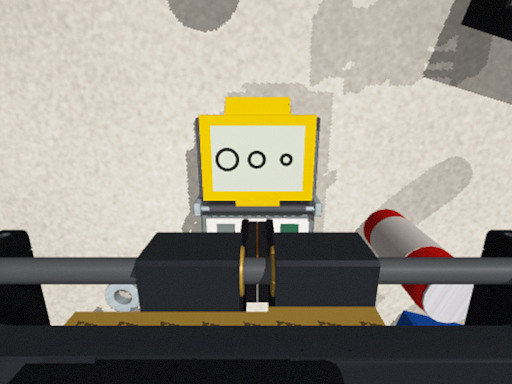

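The scene crop and the wrist view both show the yellow leaf flat on the left page (crop (450,355), wrist (257,160)). The right sheet is uncovered and the gripper is clear. Handing in.

```bash
python3 -c "
from rig import workorder; print(workorder.hand_in())"
```

```text
the job is handed in; nothing more can be done
None
```

The yellow leaf now lies flat on the left-hand page and the sheet under it is uncovered; I handed the job in at about 15 s of the 43 s allowed. I pushed it with closed fingertips, first tilted 45° under the lip, then turned upright as the leaf went over the spine. I pressed it lightly onto its stop and lifted clear.

**Last checks:**
- **Leaf:** two cameras put it within 0.3° of flat, with its top face at about 53.4 mm against 52.5 mm expected.
- **Forces:** the readings stayed near 6 N at most, at the end of the first push and at the final press onto the stop.
- **Yellow stand:** its edges are within a few millimetres of where I first measured them, so I saw no shove.
- **Blue leaf:** its outline overlaps the first picture, with its centre shifted by less than 1 pixel. The blue pixel count went from 247 to 260, which I took to be a change in lighting.
- **Everything else:** the objects in the last scene crop look as they did; I only viewed them and did not measure. The tape is only partly in that crop and the filter box is outside it.

No check failed.

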